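# Close the espresso boiler to its click-stop and switch it on

## Robot

A 6-joint arm with a two-finger parallel gripper is mounted at the origin on the work surface. World frame = base frame: x ahead of the robot, y to its left, z up, the work surface at z = 0. Lengths are in m, angles in rad, forces in N, time in s.
With the tool pointing down it reaches from about 0.3 to 0.75 m from the base axis. Payload 8.5 kg.
Tool frame: the origin (TCP) lies at the very end of the fingers, on their centre line; the grasp point (between the pads) lies 19 mm behind it (ctrl.grip_depth is the distance from the TCP to the grasp point, in m); z points along the fingers, y is the line along which they close (so a half turn about z gives the same grasp; the last joint's range is limited). The gripper opens to 88 mm and grips with 3 to 60 N. Pads are 18 mm wide; open, the fingers measure 123 mm over their backs; the gripper's body (75 mm by 187 mm) begins 45 mm behind the grasp point.
Start: joints at [-1.458, 0.381, 1.297, -0, 1.464, -0.215], TCP at [0.177, -0.521, 0.205] pointing down, gripper open.
Joint ranges: [-3.11, 3.11], [-0.89, 2.33], [0.22, 2.48], [-1.42, 4.56], [0.17, 2.85], [-2.88, 2.88]. Speed limits (rad/s): [2.39, 2.39, 3.14, 3.14, 3.14, 3.14].

## Interface

Orientations are given as a unit quaternion [x, y, z, w].
In Python, from station import read_state, imaging, sign_off, ctrl gives the robot as it stands. The module is installed in compiled form; this text tells all that it offers.
- The arm moves only by the tool play_rows, never from a script. Its argument "increments" is a list of rows, each a list of 2 entries, a list of its own where there are three numbers: the shift along the tool's x, y, z in cm, then the turn about the tool's z in rad. In form: [[[dx, dy, dz], spin], ...]. A call has 1 to 20 rows; each row shifts and turns the commanded pose from where the row before left it, along the tool's axes as they then stand; what a row does not reach is not made up. A row lasts 1/10 s, in which the tool goes at most 50 mm and 8.59 degrees, less where a joint would pass 70% of its speed; a pose out of reach is approached as far as the arm can. A call with a gripper value outside its range is refused whole. "fingers" is the opening, from 0 (shut) to 1 (fully open), set as the call begins (left out, the last holds). The fingers move at their own pace and stop on an object; "grip_force" is the grip in N (left out, the last holds). Time passes only in rows, so rows that do not move let the fingers close. It gives the time, the measured TCP pose, the force, the opening and the grip force at its end, in the units of the state.
- read_state(): the state, without advancing time (a new reading comes with each control period).
- imaging.get_image(name): name is "scene" or "side" or "wrist"; returns the picture (400x640x3 uint8, red, green, blue); there is no depth.
- imaging.camera_params(name): a dict with "fov_y" (degrees; the focal length in pixels is half the picture's height over the tangent of half this angle, whatever the lens; pixels are square), "cx", "cy" (the principal point, pixels), "xyz" and "attitude" of the camera in the world. Camera axes: x right, y down, z forward; pixel columns grow to the right and rows downward; lengths in m; the calibration is good to about 2 mm. A picture is of the moment at which its call begins: read the wrist's pose just before it. camera_params takes no time and is no camera call; for the wrist camera it gives the pose at the moment of the call.
- sign_off(): hands the job in; it is judged then, once.
The state is a dict: "time_s": time; "joint_positions": joint angles; "dq": joint speeds; "effort": joint torques, N m; "position": TCP position; "ee_rot": TCP orientation; "ft_force": force on the tool from outside, world axes, zero at the start; "moment": the same for the moment, N m; "grip_width": finger opening in m; "grasp_force": force on a finger pad.
Only numpy, scipy, OpenCV 4.12 (cv2) and the standard library are available. Lean on these libraries where they do the work, as an engineer would, in place of code of your own. Each camera call takes 0.05 s, during which the arm holds its last target. There are 200 camera calls.

## Task

Close the boiler of the espresso machine: turn its black filler cap clockwise (seen from above) until it is screwed down fully and its torque limiter has clicked and slipped two or three times, no more. Then tip the red power lever all the way over, so that it leans away from the drip-tray side. Be gentle: squeeze the cap with no more than about 30 N, do not ram the lever into its stop or press hard on the machine, and leave the mug, the jar and the milk pot where they stand.

Things in the scene. Friction and masses are not known exactly. Their poses are not given: they have to be found in the camera images.
- machine: Fixed espresso machine: steel tower 150 x 150 mm, 160 mm high with a cup rail to 173 mm along three edges; origin under the tower's centre on the counter. Front (-x): drip tray, brew head and a black handle reaching 240 mm out. Left (+y): teal switch box 150 (x) by 80 (y) mm, 100 mm high, centred 115 mm from the tower's centre. The filler cap is in the middle of the tower's top.
- core: Brass flange under the cap: disc of 34 mm radius, 6 mm thick, on the tower's axis; origin at the centre of its underside. A white dot 30 mm out marks its +x. Turned clockwise by the cap it screws down 8 mm a turn against about 0.05 N m, to a firm stop an unknown 0.5 to 1.8 rad from the start. Fully down its origin is 166 mm above the counter. It stays where left.
- cap: Black cap on the flange: disc of 26 mm radius, 12 mm thick, with a grip bar on it 46 mm long (its x), 12 mm thick (its y), 26 mm high; +x end red. Origin: centre of the underside, 6 mm above the flange's; bar top 38 mm above that. A click clutch joins it to the flange: the flange turns along until its stop; then the cap jumps tooth by tooth, 30 degrees a click.
- cap_dot (a point): Red end of the grip bar: point on the disc's top 22 mm from the axis along the cap's +x. It is over the white dot before any click; n clicks leave it n x 30 degrees clockwise of the white dot. At the stop the torque rises to 0.15 to 0.24 N m, drops or reverses at the click, then rises again. Let go, the cap settles on the nearest whole click.
- cap_grip (a point): Middle of the grip bar: on the axis, 25 mm above the cap's origin. Pinch the bar across its 12 mm thickness from above here.
- power (a joint): Power lever angle in rad: 0 = off, leaning 0.5 rad to the machine's front (-x); 1.0 = fully on, leaning 0.5 rad to the back (+x), at a firm stop. It turns about the machine's y axis and stays where it is left; about 1.5 N at the ball moves it.
- power_tip (a point): Centre of the red ball of 13 mm radius at the end of the power lever. The pivot lies 50 mm from it, 122 mm above the counter, above the centre of the switch box (115 mm to the machine's +y side). The lever stands on a housing 70 x 50 mm, 25 mm high, on the switch box.
- mug: Blue mug, 76 mm wide, 85 mm high, with a handle; origin at the centre of its underside. Leave alone.
- jar: Amber glass jar with copper lid, 70 mm wide, 110 mm high; origin at the centre of its underside. Leave alone.
- milk_pot: Steel milk pot, 80 mm wide, 75 mm high; origin at the centre of its underside. Leave alone.

How it is judged:
By the outcome, as a careful person would: the job done as asked, in the order asked, and still so for the second after the job is handed in, with the robot touching nothing.
It also fails if it takes over 72 s, if anything falls off the work surface, if the arm or the gripper's body presses on something with over 40 N, if the wrist force passes 120 N, or if a joint passes its speed limit or range.

## Working session

There is one attempt and no reset: what is moved stays moved. The work goes in short steps, Python scripts to look and compute and a tool call to move; the robot and the scene stay as the last step left them, time stands still between calls to the robot, and variables do not carry over. Pictures are saved under pics/ and viewed, at most 10 in all, crops included, and the job is handed in when it is done.

Besides the shell and the picture viewer there is one more tool, called after "Call:" as a command line: name --argument value ..., lists and objects as JSON in quotes. play_rows: Moves the arm, as the interface text tells. Its arguments: {"type":"object","properties":{"increments":{"type":"array"},"fingers":{"type":"number"},"grip_force":{"type":"number"}},"required":["increments"]}

```bash
mkdir -p pics; python3 - <<'E'
from station import read_state, imaging, ctrl
import cv2,numpy as np
for n in ("scene","side"):
    im=imaging.get_image(n); cv2.imwrite(f"pics/{n}1.png",im[...,::-1]); print(n,imaging.camera_params(n))
s=read_state(); print(s, ctrl.grip_depth)
E
```

```text
scene {'fov_y': 55.57606571250907, 'cx': 319.7253702372165, 'cy': 197.22454808323704, 'xyz': array([0.90784372, 0.41124685, 0.83707352]), 'attitude': array([ 0.30718598,  0.89412489, -0.30960477, -0.1015989 ])}
side {'fov_y': 52.30840426447346, 'cx': 321.34709281314736, 'cy': 197.73576718143093, 'xyz': array([0.54297074, 0.55627711, 0.73632923]), 'attitude': array([-0.00750658,  0.92890784, -0.37023084, -0.00173476])}
{'time_s': 0.1, 'joint_positions': array([-1.45826966e+00,  3.81146598e-01,  1.29809502e+00,  6.63874317e-06,
        1.46360592e+00, -2.15297281e-01]), 'dq': array([ 5.63437643e-04, -3.14640958e-03, -2.08454841e-03, -3.64587790e-05,
       -1.00501662e-03, -7.67073606e-04]), 'effort': array([ 4.49141837e-03, -4.38648105e+01, -2.24907821e+01,  7.14707351e-02,
        3.42633971e-02, -8.94509981e-05]), 'position': array([ 0.1770613 , -0.52043771,  0.20452022]), 'ee_rot': array([ 9.86596346e-01,  1.63178600e-01,  3.55229276e-05, -6.26445733e-04]), 'ft_force': array([ 0.06353483, -0.40895704,  0.48992004]), 'moment': array([-0.04078289,  0.04117487, -0.00314874]), 'grasp_force': 0.0, 'grip_width': 0.08787566891235761} 0.0187
```

View pics/scene1.png

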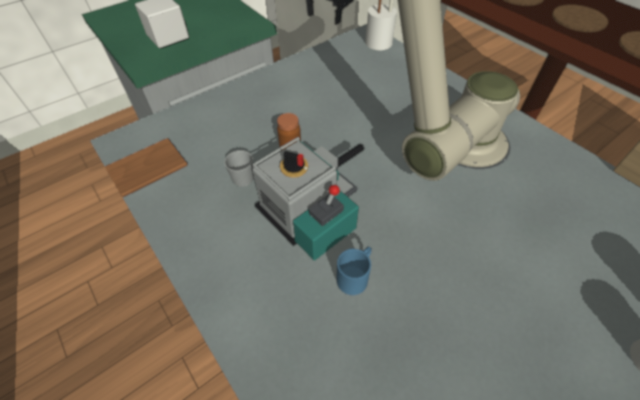

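View pics/side1.png

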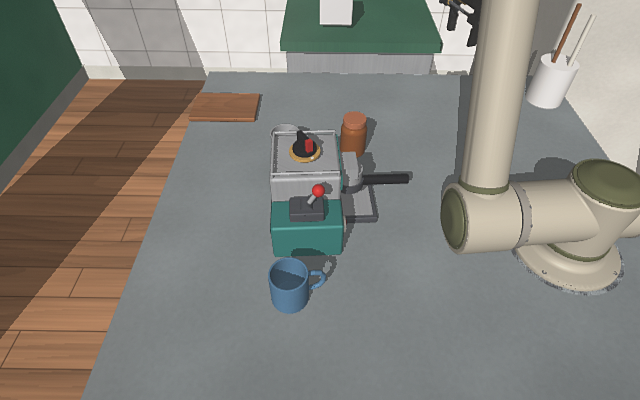

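The side view is sharp: tower top around (305,150), the cap at (305,148) with its red end at (309,145), lever ball at (318,190), switch box at (307,225), and mug at (290,285). The front faces the robot (right in the image). Zooming in.

```bash
python3 - <<'E'
import cv2
a=cv2.imread("pics/side1.png")[115:265,255:425]; cv2.imwrite("pics/c1.png",cv2.resize(a,None,fx=4,fy=4,interpolation=cv2.INTER_CUBIC)[:600])
E
```

```text
(no output)
```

View pics/c1.png

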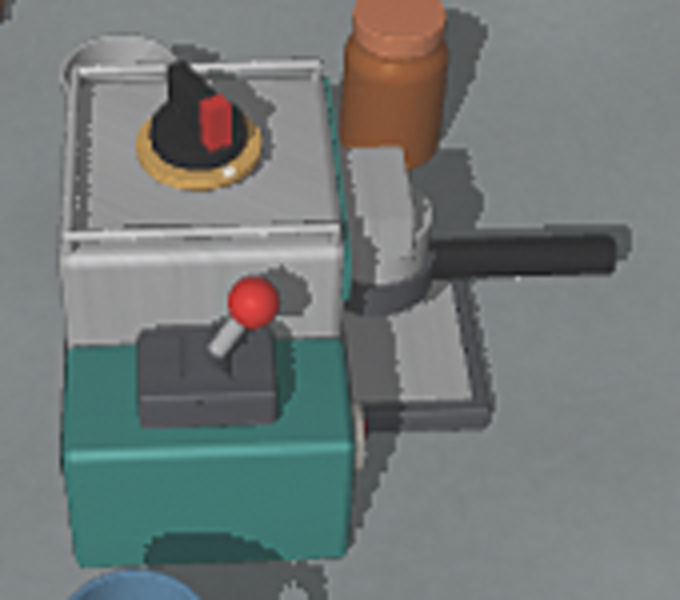

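```bash
cat > h.py <<'E'
import numpy as np
from scipy.spatial.transform import Rotation as R
from scipy.optimize import least_squares
from station import read_state, imaging, ctrl
def cam(n):
    p=imaging.camera_params(n); f=200/np.tan(np.radians(p['fov_y']/2)); return p,f
def proj(pf,X):
    p,f=pf; c=R.from_quat(p['attitude']).inv().apply(np.atleast_2d(X)-p['xyz'])
    return c[:,:2]/c[:,2:]*f+[p['cx'],p['cy']]
def ray(pf,uv,z):
    p,f=pf; d=R.from_quat(p['attitude']).apply([(uv[0]-p['cx'])/f,(uv[1]-p['cy'])/f,1]); return p['xyz']+d*(z-p['xyz'][2])/d[2]
def rel():
    s=read_state(); return s, R.from_quat(s['ee_rot'])
E
python3 - <<'E'
from h import *
C=cam('side')
pts=[((.075,.155,.1),(66,450)),((-.075,.155,.1),(352,447)),((.075,.155,0),(77,563)),((-.075,.155,0),(340,556)),
((.075,.075,.173),(64,236)),((-.075,.075,.173),(340,228)),((.075,-.075,.173),(78,68)),((-.075,-.075,.173),(322,62)),
((-.05*np.sin(.5),.115,.122+.05*np.cos(.5)),(253,303))]
M=np.array([p[0] for p in pts]); U=np.array([p[1] for p in pts])/4+[255,115]
def W(q,M=M): return R.from_euler('z',q[2]).apply(M)+[q[0],q[1],0]
r=least_squares(lambda q:(proj(C,W(q))-U).ravel(),[.55,0,0],loss='soft_l1')
print(r.x,np.round((proj(C,W(r.x))-U),1).tolist())
for n,uv,z in (('flange',(199,147),.1735),('dot',(229,172),.1735),('redtopend',(217,100),.211),('bartop',(180,65),.211)):
    print(n,ray(C,np.array(uv)/4+[255,115],z))
print('ball',W(r.x,M[-1:]), ray(C,np.array((253,303))/4+[255,115],M[-1,2]))
E
```

```text
[ 0.58039789 -0.11988306  0.04617302] [[-2.0, 0.2], [1.0, -0.6], [-0.9, 1.0], [1.7, 1.2], [-2.4, -0.1], [2.9, 0.7], [-2.2, -3.5], [2.8, -2.8], [0.0, -1.1]]
flange [ 0.58185097 -0.11132012  0.1735    ]
dot [ 0.56531095 -0.09147694  0.1735    ]
redtopend [ 0.57154624 -0.10422023  0.211     ]
bartop [ 0.59193319 -0.13299424  0.211     ]
ball [[ 0.55114415 -0.00611206  0.16587913]] [ 0.55111882 -0.00305118  0.16587913]
```

Call:
play_rows --increments '[[[0,0,-3],0],[[0,0,-3],0],[[0,0,-3],0],[[0,0,-3],0],[[3.2,-1.6,0],0],[[3.2,-1.6,0],0],[[3.2,-1.6,0],0],[[3.2,-1.6,0],0],[[3.2,-1.6,0],0],[[3.2,-1.6,0],0],[[3.2,-1.6,0],0],[[3.2,-1.6,0],0],[[3.2,-1.6,0],0],[[3.2,-1.6,0],0],[[3.2,-1.6,0],0],[[3.2,-1.6,0],0],[[3.2,-1.6,0],0],[[3.2,-1.6,0],0],[[3.2,-1.6,0],0],[[2.7,-1.6,0],0]]'

```text
time_s: 2.1
position: [0.5756, -0.1137, 0.3244]
ee_rot: [0.987, 0.163, -0.0, -0.0]
ft_force: [0.2, -0.9, -0.5]
grip_width: 0.0882
grasp_force: 0.0
```

Call:
play_rows --increments '[[[0,0,0],-0.126],[[0,0,0],-0.126],[[0,0,0],-0.126],[[0,0,0],-0.126],[[0,0,0],-0.126],[[0,0,0],-0.126],[[0,0,0],-0.126],[[0,0,0],-0.126],[[0,0,0],-0.126],[[0,0,0],-0.126],[[0,0,0],-0.126],[[0,0,0],-0.126],[[0,0,0],-0.126],[[0,0,0],-0.126],[[0,0,0],-0.126],[[0,0,0],0],[[0,0,0],0]]'

```text
time_s: 3.8
position: [0.5746, -0.1151, 0.3248]
ee_rot: [0.447, 0.894, -0.0, -0.0]
ft_force: [0.2, -0.4, 0.1]
grip_width: 0.0882
grasp_force: 0.0
```

```bash
python3 - <<'E'
from h import *
import cv2
s,Q=rel(); C=cam('wrist'); im=imaging.get_image('wrist'); cv2.imwrite("pics/w1.png",im[...,::-1])
np.savez('w1.npz',p=C[0],f=C[1]); print(s['position'],Q.as_matrix().round(3),s['joint_positions'],C)
print(proj(C,[[.58,-.115,.17],[.58,-.05,.17],[.62,-.115,.17]]))
E
```

```text
[ 0.57461146 -0.11509425  0.32478541] [[-0.6    0.8   -0.001]
 [ 0.8    0.6    0.   ]
 [ 0.    -0.    -1.   ]] [-3.99553225e-01  3.99766022e-01  9.30016403e-01 -3.89326009e-06
  1.81238008e+00 -1.04317698e+00] ({'fov_y': 65.97725889076386, 'cx': 316.94320943052924, 'cy': 197.58278202723355, 'xyz': array([ 0.52729436, -0.05145329,  0.50500996]), 'attitude': array([0.93710621, 0.31287114, 0.04848263, 0.14694571])}, np.float64(308.10683840194577))
[[320.82288247 176.1773409 ]
 [357.65707165 128.70623443]
 [348.77586112 196.68359966]]
```

View pics/w1.png

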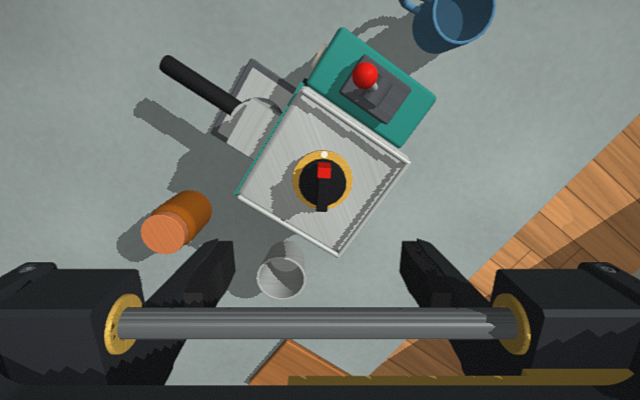

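Wrist view: brass flange centred near (322,182), white dot (324,154), red bar end (324,171), lever ball (365,74), jar (172,225), milk pot (280,278). Measuring precisely.

```bash
python3 - <<'E'
from h import *
import cv2
C=cam('wrist'); im=cv2.imread('pics/w1.png'); hsv=cv2.cvtColor(im,cv2.COLOR_BGR2HSV).astype(int)
H,S,V=hsv[...,0],hsv[...,1],hsv[...,2]
yy,xx=np.mgrid[:400,:640]; near=(np.hypot(xx-322,yy-182)<45)
red=near&((H<8)|(H>172))&(S>150)&(V>100); br=near&(H>12)&(H<32)&(S>90)&(V>80); wh=near&(V>225)&(S<40)&(yy<165)
def c(m): y,x=np.nonzero(m); return np.array([x.mean(),y.mean()]),m.sum()
print(c(red),c(br),c(wh))
cn,_=cv2.findContours(br.astype('uint8'),cv2.RETR_EXTERNAL,cv2.CHAIN_APPROX_NONE)
hull=cv2.convexHull(np.vstack(cn))[:,0]; e=cv2.fitEllipse(hull); print(e)
z=.1735
H3=np.array([ray(C,p,z)[:2] for p in hull]); (cx,cy),r=cv2.minEnclosingCircle(H3.astype('f4')*1000); print('flange circle mm',cx,cy,r)
q=least_squares(lambda q:np.hypot(*(H3-q[:2]).T)-q[2],[.58,-.11,.034],loss='soft_l1',f_scale=.001).x; print('fit',q)
d=ray(C,c(wh)[0],z); r_=ray(C,c(red)[0],.2095)
for p in(d,r_): print(p,np.hypot(*(p[:2]-q[:2])),np.degrees(np.arctan2(*(p[:2]-q[:2])[::-1])))
ball=near*0; m=((H<8)|(H>172))&(S>150)&(V>100)&(np.hypot(xx-365,yy-74)<25); print('ball',ray(C,c(m)[0],.1659),c(m)[1])
print('tower far rail corners',[ray(C,p,.173) for p in((305,85),(410,161),(338,255))])
# teal box outline corners z=.1
print([ray(C,p,.1) for p in ((342,26),(437,97),(401,147))])
print('tool yaw',np.degrees(rel()[1].as_euler('xyz')))
E
```

```text
(array([323.73557692, 170.05769231]), np.int64(208)) (array([322.12684366, 174.82890855]), np.int64(1017)) (array([323.6 , 154.04]), np.int64(25))
((321.95013427734375, 179.4389190673828), (59.167537689208984, 60.295135498046875), 85.67672729492188)
flange circle mm 583.1915893554688 -117.50028991699219 33.98145294189453
fit [ 0.58334161 -0.11736561  0.03365088]
[ 0.56703846 -0.09295649  0.1735    ] 0.02935298655544672 123.73945368162644
[ 0.57238089 -0.10090832  0.2095    ] 0.019773208574660847 123.66401801511387
ball [ 0.55216645 -0.00294512  0.1659    ] 484
tower far rail corners [array([ 0.50943758, -0.04845129,  0.173     ]), array([ 0.64698964, -0.04247451,  0.173     ]), array([ 0.65498865, -0.17973385,  0.173     ])]
[array([0.50174329, 0.03063428, 0.1       ]), array([0.64567861, 0.0399416 , 0.1       ]), array([ 0.65134884, -0.03377409,  0.1       ])]
tool yaw [-1.79986423e+02 -2.22634461e-02  1.26899279e+02]
```

Call:
play_rows --increments '[[[-0.71,0.56,1.5],0.056],[[0,0,1.5],0],[[0,0,1.5],0],[[0,0,1.5],0],[[0,0,1.5],0],[[0,0,1.5],0],[[0,0,1.5],0],[[0,0,1.2],0],[[0,0,0.8],0],[[0,0,0.5],0],[[0,0,0.3],0],[[0,0,0.2],0],[[0,0,0],0],[[0,0,0],0]]' --fingers 0.5 --grip_force 10

```text
time_s: 5.25
position: [0.5835, -0.1174, 0.1904]
ee_rot: [0.471, 0.882, 0.0, 0.0]
ft_force: [-0.4, 0.2, 0.8]
grip_width: 0.044
grasp_force: 0.0
```

```bash
python3 - <<'E'
from h import *
import cv2
s,Q=rel(); print(s['position'],np.degrees(Q.as_euler('xyz')),s['ft_force'],s['moment'],s['joint_positions'])
im=imaging.get_image('wrist'); cv2.imwrite("pics/w2.png",im[...,::-1])
E
```

```text
[ 0.58353841 -0.11744207  0.19039988] [1.79980520e+02 3.03586311e-02 1.23857256e+02] [-0.39517322  0.19622273  0.82097082] [ 0.01149013 -0.12910871  0.0170931 ] [-3.97306313e-01  4.70430255e-01  1.19204331e+00 -7.63368307e-06
  1.47848957e+00 -9.88226301e-01]
```

View pics/w2.png

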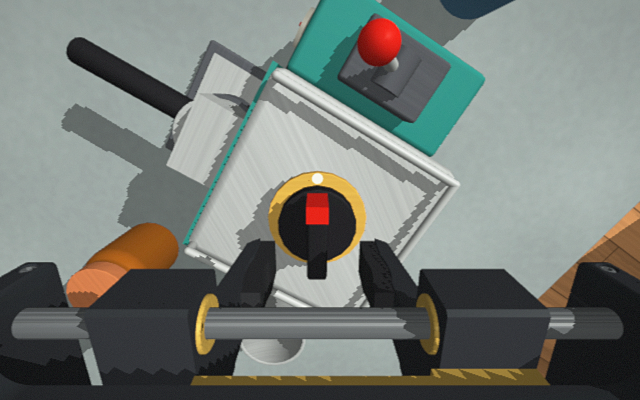

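The bar (x≈317) sits midway between the fingertips (262 and 372), aligned. Closing.

Call:
play_rows --increments '[[[0,0,0],0],[[0,0,0],0],[[0,0,0],0],[[0,0,0],0],[[0,0,0],0],[[0,0,0],0]]' --fingers 0 --grip_force 22

```text
time_s: 5.9
position: [0.5834, -0.1174, 0.19]
ee_rot: [0.471, 0.882, 0.0, -0.0]
ft_force: [0.4, -0.9, 0.4]
grip_width: 0.0002
grasp_force: 0.0
```

```bash
cat > st.py <<'E'
from h import *
s,Q=rel(); print(s['time_s'],s['position'].round(4),'yaw',Q.as_euler('xyz')[2].round(3),s['ft_force'].round(1),s['moment'].round(3),s['joint_positions'][5].round(3),s['grip_width'].round(4),s['grasp_force'])
E
python3 st.py
```

```text
Traceback (most recent call last):
  File "st.py", line 2, in <module>
    s,Q=rel(); print(s['time_s'],s['position'].round(4),'yaw',Q.as_euler('xyz')[2].round(3),s['ft_force'].round(1),s['moment'].round(3),s['joint_positions'][5].round(3),s['grip_width'].round(4),s['grasp_force'])
                                                                                                                                                                         ^^^^^^^^^^^^^^^^^^^^^
AttributeError: 'float' object has no attribute 'round'
```

```bash
sed -i "s/s\['grip_width'\].round(4)/round(s['grip_width'],4)/" st.py; python3 st.py; python3 - <<'E'
from h import *
import cv2
im=imaging.get_image('wrist'); a=im[130:400,170:480,::-1]; b=imaging.get_image('side')[100:235,230:385,::-1]
a=cv2.resize(a,(360,314)); b=cv2.resize(b,(360,314),interpolation=cv2.INTER_CUBIC); cv2.imwrite("pics/w3.png",np.hstack([a,b]))
E
```

```text
5.9 [ 0.5834 -0.1174  0.19  ] yaw 2.162 [ 0.4 -0.9  0.4] [-0.014 -0.141 -0.021] -0.988 0.0002 0.0
```

View pics/w3.png

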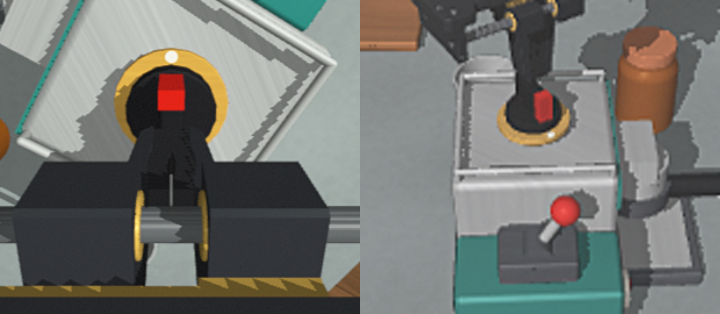

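```bash
python3 - <<'E'
from h import *
import cv2
s,Q=rel(); T=s['position']; C=cam('wrist'); S=cam('side')
pts={'tcp':[0,0,0],'tip+x':[.009,0,0],'tip-x':[-.009,0,0],'back20':[0,0,-.02],'barend+':[.023,0,-.0205],'barend-':[-.023,0,-.0205]}
for k,v in pts.items(): X=T+Q.apply(v); print(k,X.round(4),proj(C,X).round(1),proj(S,X).round(1))
im=imaging.get_image('wrist'); a=im[165:325,240:400,::-1]; b=imaging.get_image('side')[100:190,260:350,::-1]
a=cv2.resize(a,(400,400),interpolation=cv2.INTER_CUBIC); b=cv2.resize(b,(400,400),interpolation=cv2.INTER_CUBIC); cv2.imwrite("pics/w4.png",np.hstack([a,b]))
E
```

```text
tcp [ 0.5834 -0.1174  0.19  ] [[316.6 229.7]] [[304.  143.8]]
tip+x [ 0.5784 -0.1099  0.19  ] [[316.6 216.5]] [[306.2 146.1]]
tip-x [ 0.5884 -0.1249  0.19  ] [[316.6 242.5]] [[301.8 141.6]]
back20 [ 0.5834 -0.1174  0.21  ] [[316.6 243.8]] [[303.8 136.3]]
barend+ [ 0.5706 -0.0983  0.2105] [[316.6 206.3]] [[309.6 142. ]]
barend- [ 0.5962 -0.1365  0.2105] [[316.5 279.2]] [[298.1 130.4]]
```

View pics/w4.png

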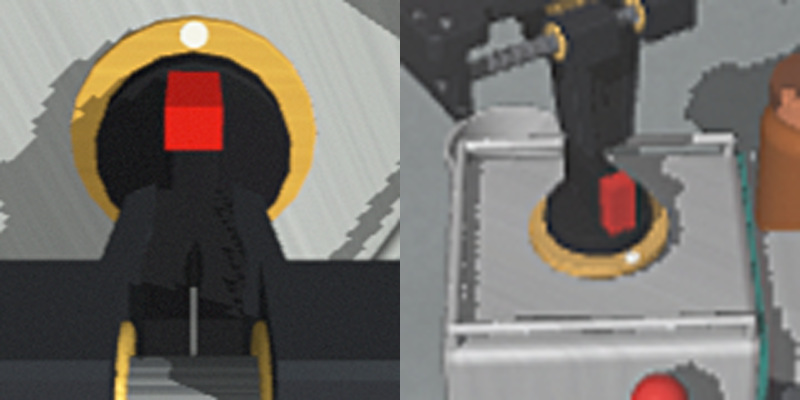

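```bash
python3 - <<'E'
from h import *
import cv2
g=lambda a:(255*(a/255.)**.4).astype('uint8')
im=imaging.get_image('wrist')[180:320,245:385,::-1]; b=imaging.get_image('side')[105:175,270:340,::-1]
a=cv2.resize(im,(400,400),interpolation=cv2.INTER_CUBIC); b=cv2.resize(b,(400,400),interpolation=cv2.INTER_CUBIC); cv2.imwrite("pics/w5.png",g(np.hstack([a,b])))
E
```

```text
(no output)
```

View pics/w5.png

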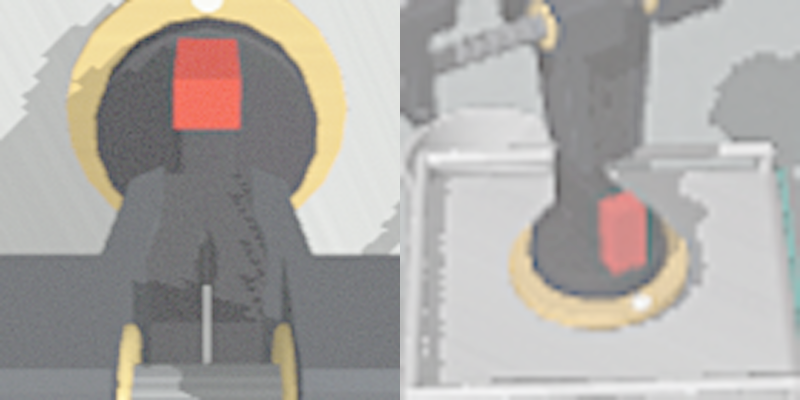

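```bash
python3 - <<'E'
from h import *
s,Q=rel(); C=cam('wrist'); T=s['position']
p=C[0]; print('cam in tool',Q.inv().apply(p['xyz']-T), (Q.inv()*R.from_quat(p['attitude'])).as_matrix().round(3))
for x in (-.009,0,.009):
  for z in (-.04,-.02,0): print(x,z,[proj(C,T+Q.apply([x,y,z])).round(0).tolist() for y in(-.044,.044)])
r=least_squares(lambda q:(proj(C,T+Q.apply([[q[0],-.044,q[1]],[q[0],.044,q[1]]]))-[[402,240],[232,240]]).ravel() if proj(C,T+Q.apply([0,-.044,0]))[0,0]>317 else (proj(C,T+Q.apply([[q[0],-.044,q[1]],[q[0],.044,q[1]]]))-[[232,240],[402,240]]).ravel(),[0,0]); print(r.x,r.cost)
E
```

```text
cam in tool [ 0.07939677  0.00028391 -0.18018958] [[ 0.001 -0.952 -0.306]
 [ 1.     0.001 -0.001]
 [ 0.001 -0.306  0.952]]
-0.009 -0.04 [[[232.0, 277.0]], [[401.0, 277.0]]]
-0.009 -0.02 [[[241.0, 258.0]], [[392.0, 258.0]]]
-0.009 0 [[[248.0, 242.0]], [[385.0, 243.0]]]
0 -0.04 [[[231.0, 261.0]], [[402.0, 261.0]]]
0 -0.02 [[[240.0, 244.0]], [[393.0, 244.0]]]
0 0 [[[247.0, 230.0]], [[386.0, 230.0]]]
0.009 -0.04 [[[229.0, 245.0]], [[404.0, 246.0]]]
0.009 -0.02 [[[239.0, 229.0]], [[394.0, 229.0]]]
0.009 0 [[[246.0, 216.0]], [[387.0, 217.0]]]
[ 0.0096493  -0.03508181] 0.20654607499408087
```

Call:
play_rows --increments '[[[0,0,0],0],[[0,0,0],0],[[0,0,0],0],[[0,0,0],0],[[0,0,0],0],[[0,0,0],0]]' --fingers 1

```text
time_s: 6.8
position: [0.5834, -0.1174, 0.1901]
ee_rot: [0.471, 0.882, 0.0, 0.0]
ft_force: [-0.1, 0.5, 0.1]
grip_width: 0.0469
grasp_force: 0.0
```

```bash
python3 st.py; python3 - <<'E'
from h import *
import cv2
g=lambda a:(255*(a/255.)**.5).astype('uint8')
S=cam('side'); s,Q=rel(); T=s['position']
for z in (0,-.02,-.035):
  for y in (-.044,.044): print(z,y,proj(S,T+Q.apply([[-.009,y,z],[.009,y,z]])).round(1).tolist())
b=imaging.get_image('side')[90:190,240:380,::-1]
cv2.imwrite("pics/w6.png",g(cv2.resize(b,None,fx=5,fy=5,interpolation=cv2.INTER_CUBIC)))
E
```

```text
6.8 [ 0.5834 -0.1174  0.1901] yaw 2.162 [-0.1  0.5  0.1] [-0.009 -0.057 -0.026] -0.988 0.0469 0.0
0 -0.044 [[319.1, 134.7], [323.7, 139.1]]
0 0.044 [[283.7, 148.7], [288.0, 153.5]]
-0.02 -0.044 [[319.2, 127.2], [323.8, 131.6]]
-0.02 0.044 [[283.1, 141.2], [287.5, 145.9]]
-0.035 -0.044 [[319.2, 121.4], [323.9, 125.7]]
-0.035 0.044 [[282.7, 135.3], [287.1, 140.0]]
```

View pics/w6.png

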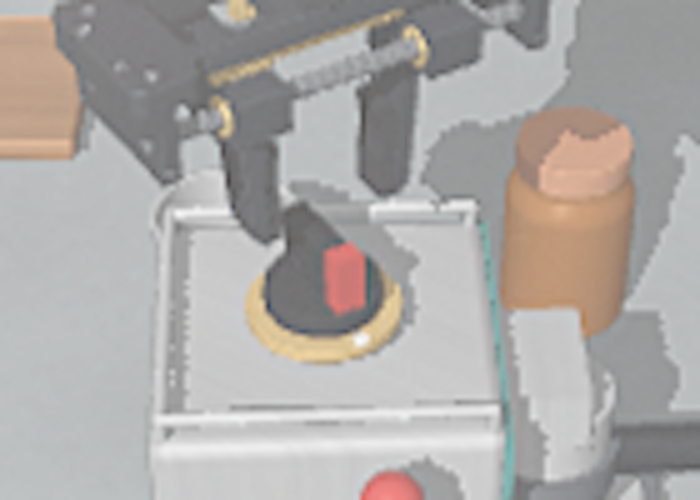

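The fingertips, at (293,138) and (317,128) in the full frame, appear about 30 mm above the reported TCP. That is above the bar, which is why the fingers closed on nothing. Descending while watching force.

Call:
play_rows --increments '[[[0,0,0.5],0],[[0,0,0.5],0],[[0,0,0.4],0],[[0,0,0.3],0],[[0,0,0.2],0],[[0,0,0.1],0],[[0,0,0],0]]' --fingers 0.5

```text
time_s: 7.55
position: [0.5834, -0.1174, 0.17]
ee_rot: [0.471, 0.882, -0.0, -0.0]
ft_force: [0.3, -0.2, 0.1]
grip_width: 0.0443
grasp_force: 0.0
```

Call:
play_rows --increments '[[[0,0,0],0],[[0,0,0],0],[[0,0,0],0],[[0,0,0],0],[[0,0,0],0],[[0,0,0],0],[[0,0,0],0]]' --fingers 0 --grip_force 10

```text
time_s: 8.25
position: [0.5834, -0.1174, 0.1701]
ee_rot: [0.471, 0.882, -0.0, 0.0]
ft_force: [-0.5, -0.8, 0.3]
grip_width: 0.0122
grasp_force: 10.0
```

```bash
python3 st.py
```

```text
8.25 [ 0.5834 -0.1174  0.1701] yaw 2.162 [-0.5 -0.8  0.3] [-0.047 -0.096 -0.03 ] -0.988 0.0122 9.995754808187485
```

Call:
play_rows --increments '[[[0,0,0],0],[[0,0,0],0],[[0,0,0.2],0],[[0,0,0.2],0],[[0,0,0.1],0],[[0,0,0.1],0],[[0,0,0],0]]' --fingers 0.3

```text
time_s: 8.95
position: [0.5834, -0.1174, 0.1639]
ee_rot: [0.471, 0.882, -0.0, -0.0]
ft_force: [-0.5, -0.4, -0.3]
grip_width: 0.0266
grasp_force: 0.0
```

Call:
play_rows --increments '[[[0,0,0],0],[[0,0,0],0],[[0,0,0],0],[[0,0,0],0],[[0,0,0],0],[[0,0,0],0]]' --fingers 0 --grip_force 24

```text
time_s: 9.55
position: [0.5834, -0.1174, 0.1641]
ee_rot: [0.471, 0.882, -0.0, 0.0]
ft_force: [-0.4, -0.6, 1.1]
grip_width: 0.0116
grasp_force: 24.0
```

```bash
python3 st.py
```

```text
9.55 [ 0.5834 -0.1174  0.1641] yaw 2.162 [-0.4 -0.6  1.1] [-0.051 -0.036  0.015] -0.988 0.0116 23.99863511323929
```

Call:
play_rows --increments '[[[0,0,0.006],0.05],[[0,0,0.006],0.05],[[0,0,0.006],0.05],[[0,0,0.006],0.05],[[0,0,0.006],0.05],[[0,0,0.006],0.05],[[0,0,0.006],0.05],[[0,0,0.006],0.05]]'

```text
time_s: 10.35
position: [0.5835, -0.1174, 0.1637]
ee_rot: [0.637, 0.771, 0.0, 0.0]
ft_force: [-0.1, 0.1, 0.6]
grip_width: 0.0117
grasp_force: 24.0
```

```bash
python3 st.py
```

```text
10.35 [ 0.5835 -0.1174  0.1637] yaw 1.76 [-0.1  0.1  0.6] [-0.142 -0.069  0.041] -0.586 0.0117 24.002311527729034
```

Call:
play_rows --increments '[[[0,0,0.006],0.05],[[0,0,0.006],0.05],[[0,0,0.006],0.05]]'

```text
time_s: 10.65
position: [0.5835, -0.1174, 0.1635]
ee_rot: [0.693, 0.721, 0.0, 0.0]
ft_force: [-0.2, 0.3, 0.9]
grip_width: 0.0118
grasp_force: 24.0
```

```bash
python3 st.py
```

```text
10.65 [ 0.5835 -0.1174  0.1635] yaw 1.61 [-0.2  0.3  0.9] [-0.037 -0.081  0.077] -0.436 0.0118 24.00231957435608
```

Call:
play_rows --increments '[[[0,0,0.006],0.05],[[0,0,0.006],0.05],[[0,0,0.006],0.05]]'

```text
time_s: 10.95
position: [0.5835, -0.1174, 0.1633]
ee_rot: [0.745, 0.667, 0.0, 0.0]
ft_force: [0.3, -1.0, 0.4]
grip_width: 0.0119
grasp_force: 24.0
```

```bash
python3 st.py
```

```text
10.95 [ 0.5835 -0.1174  0.1633] yaw 1.46 [ 0.3 -1.   0.4] [-0.122 -0.091  0.087] -0.286 0.0119 24.002431333065033
```

```bash
echo "print('eff',s['effort'][5])" >> st.py; python3 st.py
```

```text
10.95 [ 0.5835 -0.1174  0.1633] yaw 1.46 [ 0.3 -1.   0.4] [-0.122 -0.091  0.087] -0.286 0.0119 24.002431333065033
eff -0.6158163584768772
```

Call:
play_rows --increments '[[[0,0,0.006],0.05],[[0,0,0.006],0.05],[[0,0,0.006],0.05]]'

```text
time_s: 11.25
position: [0.5835, -0.1174, 0.1631]
ee_rot: [0.793, 0.609, 0.0, 0.0]
ft_force: [0.1, -0.1, -1.4]
grip_width: 0.0117
grasp_force: 24.0
```

```bash
python3 st.py
```

```text
11.25 [ 0.5835 -0.1174  0.1631] yaw 1.31 [ 0.1 -0.1 -1.4] [-0.127 -0.155  0.092] -0.136 0.0117 24.002360701560974
eff -0.6156831979751587
```

Call:
play_rows --increments '[[[0,0,0.006],0.05],[[0,0,0.006],0.05],[[0,0,0.006],0.05]]'

```text
time_s: 11.55
position: [0.5835, -0.1174, 0.1629]
ee_rot: [0.837, 0.548, 0.0, 0.0]
ft_force: [-0.7, -1.0, 0.1]
grip_width: 0.0116
grasp_force: 24.0
```

```bash
python3 st.py
```

```text
11.55 [ 0.5835 -0.1174  0.1629] yaw 1.16 [-0.7 -1.   0.1] [-0.122 -0.145  0.025] 0.014 0.0116 24.00246888399124
eff -0.6155203096568584
```

Call:
play_rows --increments '[[[0,0,0.006],0.05],[[0,0,0.006],0.05],[[0,0,0.006],0.05]]'

```text
time_s: 11.85
position: [0.5836, -0.1175, 0.1627]
ee_rot: [0.875, 0.484, 0.0, 0.0]
ft_force: [-0.1, -0.2, -0.7]
grip_width: 0.0115
grasp_force: 24.0
```

```bash
python3 st.py
```

```text
11.85 [ 0.5836 -0.1175  0.1627] yaw 1.01 [-0.1 -0.2 -0.7] [-0.071 -0.11   0.005] 0.164 0.0115 24.002476930618286
eff -0.6153057888150215
```

Call:
play_rows --increments '[[[0,0,0.006],0.05],[[0,0,0.006],0.05],[[0,0,0.006],0.05]]'

```text
time_s: 12.15
position: [0.5836, -0.1175, 0.1626]
ee_rot: [0.909, 0.417, 0.0, 0.0]
ft_force: [0.7, -0.4, 0.5]
grip_width: 0.0118
grasp_force: 24.1
```

```bash
python3 st.py
```

```text
12.15 [ 0.5836 -0.1175  0.1626] yaw 0.86 [ 0.7 -0.4  0.5] [-0.092 -0.098  0.18 ] 0.313 0.0118 24.065111875534058
eff -0.4487965162843466
```

Call:
play_rows --increments '[[[0,0,0.006],0.05],[[0,0,0.006],0.05],[[0,0,0.006],0.05]]'

```text
time_s: 12.45
position: [0.5837, -0.1175, 0.1626]
ee_rot: [0.938, 0.348, 0.0, 0.0]
ft_force: [-0.2, -0.0, 2.4]
grip_width: 0.0118
grasp_force: 24.0
```

```bash
python3 st.py
```

```text
12.45 [ 0.5837 -0.1175  0.1626] yaw 0.71 [-0.2 -0.   2.4] [-0.078 -0.078  0.06 ] 0.464 0.0118 24.00589495897293
eff -0.5945952236652374
```

Call:
play_rows --increments '[[[0,0,0.006],0.05],[[0,0,0.006],0.05],[[0,0,0.006],0.05]]'

```text
time_s: 12.75
position: [0.5837, -0.1175, 0.1627]
ee_rot: [0.961, 0.276, 0.0, 0.0]
ft_force: [0.7, 0.5, 1.8]
grip_width: 0.012
grasp_force: 24.0
```

```bash
python3 st.py
```

```text
12.75 [ 0.5837 -0.1175  0.1627] yaw 0.56 [0.7 0.5 1.8] [-0.102  0.004  0.038] 0.614 0.012 24.00242418050766
eff -0.6096582859754562
```

Call:
play_rows --increments '[[[0,0,0],0.05],[[0,0,0],0.05]]'

```text
time_s: 12.95
position: [0.5837, -0.1175, 0.1626]
ee_rot: [0.974, 0.228, 0.0, 0.0]
ft_force: [0.2, -0.9, 1.3]
grip_width: 0.0116
grasp_force: 24.0
```

```bash
python3 st.py
```

```text
12.95 [ 0.5837 -0.1175  0.1626] yaw 0.46 [ 0.2 -0.9  1.3] [-0.11  -0.005  0.023] 0.714 0.0116 24.002395570278168
eff -0.618023257702589
```

Call:
play_rows --increments '[[[0,0,0],0.05],[[0,0,0],0.05]]'

```text
time_s: 13.15
position: [0.5837, -0.1176, 0.1626]
ee_rot: [0.984, 0.179, 0.0, 0.0]
ft_force: [-1.0, -1.0, 2.2]
grip_width: 0.0118
grasp_force: 24.0
```

```bash
python3 st.py
```

```text
13.15 [ 0.5837 -0.1176  0.1626] yaw 0.36 [-1.  -1.   2.2] [-0.117  0.003  0.165] 0.814 0.0118 24.03788924217224
eff -0.490261260420084
```

Call:
play_rows --increments '[[[0,0,0],0.05],[[0,0,0],0.05]]'

```text
time_s: 13.35
position: [0.5837, -0.1176, 0.1625]
ee_rot: [0.992, 0.13, 0.0, 0.0]
ft_force: [0.3, -0.4, 2.4]
grip_width: 0.0116
grasp_force: 24.1
```

```bash
python3 st.py
```

```text
13.35 [ 0.5837 -0.1176  0.1625] yaw 0.26 [ 0.3 -0.4  2.4] [-0.072 -0.028  0.265] 0.913 0.0116 24.07343477010727
eff -0.42587852105498314
```

Call:
play_rows --increments '[[[0,0,0],0.05],[[0,0,0],0.05]]'

```text
time_s: 13.55
position: [0.5837, -0.1176, 0.1625]
ee_rot: [0.997, 0.08, 0.0, 0.0]
ft_force: [-0.0, -1.8, 2.8]
grip_width: 0.0117
grasp_force: 24.0
```

```bash
python3 st.py
```

```text
13.55 [ 0.5837 -0.1176  0.1625] yaw 0.16 [-0.  -1.8  2.8] [-0.123 -0.071 -0.027] 1.014 0.0117 23.9983132481575
eff -0.693164337426424
```

Call:
play_rows --increments '[[[0,0,0],0.05],[[0,0,0],0.05]]'

```text
time_s: 13.75
position: [0.5837, -0.1176, 0.1627]
ee_rot: [1.0, 0.03, 0.001, 0.0]
ft_force: [0.4, -0.8, 2.0]
grip_width: 0.0121
grasp_force: 24.0
```

```bash
python3 st.py
```

```text
13.75 [ 0.5837 -0.1176  0.1627] yaw 0.06 [ 0.4 -0.8  2. ] [-0.08   0.065  0.058] 1.114 0.0121 24.00300443172455
eff -0.5992430448532104
```

Call:
play_rows --increments '[[[0,0,0],0.05],[[0,0,0],0.05],[[0,0,0],0]]'

```text
time_s: 14.05
position: [0.5837, -0.1176, 0.1626]
ee_rot: [1.0, -0.019, 0.001, 0.0]
ft_force: [0.2, -1.6, 3.1]
grip_width: 0.0117
grasp_force: 24.0
```

```bash
python3 st.py
```

```text
14.05 [ 0.5837 -0.1176  0.1626] yaw -0.039 [ 0.2 -1.6  3.1] [-0.133 -0.009  0.006] 1.212 0.0117 24.00104820728302
eff 0.5400498770177364
```

Call:
play_rows --increments '[[[0,0,0],0.02],[[0,0,0],0.02],[[0,0,0],0.02]]'

```text
time_s: 14.35
position: [0.5837, -0.1176, 0.1625]
ee_rot: [0.999, -0.05, 0.0, 0.0]
ft_force: [0.3, -2.8, 3.6]
grip_width: 0.0117
grasp_force: 24.0
```

```bash
python3 st.py
```

```text
14.35 [ 0.5837 -0.1176  0.1625] yaw -0.099 [ 0.3 -2.8  3.6] [-0.272 -0.114  0.124] 1.273 0.0117 24.00889813899994
eff -0.21665532141923904
```

Call:
play_rows --increments '[[[0,0,0],0],[[0,0,0],0],[[0,0,0],0],[[0,0,0],0],[[0,0,-0.5],0],[[0,0,-1],0],[[0,0,-2],0],[[0,0,-3],0],[[0,0,-3],0],[[0,0,-3],0],[[0,0,-2],0],[[0,0,0],0],[[0,0,0],0],[[0,0,0],0]]' --fingers 0.5

```text
time_s: 15.75
position: [0.583, -0.1172, 0.3058]
ee_rot: [0.999, -0.049, -0.001, -0.0]
ft_force: [0.4, -0.0, 0.1]
grip_width: 0.044
grasp_force: 0.0
```

```bash
python3 st.py; python3 - <<'E'
from h import *
import cv2
C=cam('wrist'); im=np.ascontiguousarray(imaging.get_image('wrist')[...,::-1]); cv2.imwrite('pics/w7.png',im)
c0=proj(C,[.5834,-.1174,.172])[0]; print(c0)
hsv=cv2.cvtColor(im,cv2.COLOR_BGR2HSV).astype(int); H,S,V=hsv[...,0],hsv[...,1],hsv[...,2]
yy,xx=np.mgrid[:400,:640]; near=np.hypot(xx-c0[0],yy-c0[1])<42
br=near&(H>12)&(H<32)&(S>90)&(V>80); hull=cv2.convexHull(np.argwhere(br)[:,::-1].astype(np.int32))[:,0]
z=.172; P=np.array([ray(C,p,z)[:2] for p in hull]); q=least_squares(lambda q:np.hypot(*(P-q[:2]).T)-q[2],[.58,-.11,.034],loss='soft_l1',f_scale=.001).x; print(q)
def ang(m,z):
    y,x=np.nonzero(m); p=ray(C,(x.mean(),y.mean()),z)[:2]-q[:2]; return m.sum(),np.hypot(*p),np.degrees(np.arctan2(p[1],p[0]))
rad=np.array([[np.hypot(*(ray(C,(x,y),z)[:2]-q[:2])) for x in range(640)] for y in range(400)]) 
wh=(V>215)&(S<45)&(rad<.034)&(rad>.026)
n,l=cv2.connectedComponents(wh.astype('uint8'))
for i in range(1,n): print('dot',ang(l==i,z))
red=near&((H<8)|(H>172))&(S>150)&(V>100)
print('red all',ang(red,.2)); top=red&(V>np.percentile(V[red],60)); print('bright',ang(top,.208))
b=near&((H<8)|(H>172))&(S>150)
s=np.s_[int(c0[1])-60:int(c0[1])+60,int(c0[0])-60:int(c0[0])+60]; cv2.imwrite('pics/w7c.png',cv2.resize(im[s],None,fx=4,fy=4,interpolation=cv2.INTER_CUBIC))
E
```

```text
15.75 [ 0.583  -0.1172  0.3058] yaw -0.098 [ 0.4 -0.   0.1] [ 0.031 -0.016 -0.005] 1.272 0.044 0.0
eff -0.0002913256503234152
[317.02648245 177.51224868]
[ 0.58394843 -0.11785485  0.03358863]
dot (np.int64(35), np.float64(0.029916378242809908), np.float64(56.22202416062282))
red all (np.int64(238), np.float64(0.01774536640442821), np.float64(-4.094997598926964))
bright (np.int64(88), np.float64(0.017572921125049986), np.float64(-6.257467874773559))
```

The white dot is at 56° and the red end at about −4°, so that is 60°, or exactly 2 clicks. The flange turned 67.5°, which matches the stop seen in the torque. Now the lever.

Call:
play_rows --increments '[[[-2,-2.6,0],0],[[-2,-2.7,0],0],[[-2,-2.7,0],0],[[-2.2,-2.65,0],0],[[0,0,0],-0.073],[[0,0,0],-0.072],[[0,0,2],0],[[0,0,2],0],[[0,0,2],0],[[0,0,2],0],[[0,0,2],0],[[0,0,1],0],[[0,0,0],0],[[0,0,0],0]]' --fingers 0 --grip_force 10

```text
time_s: 17.2
position: [0.5125, -0.0034, 0.1976]
ee_rot: [1.0, 0.023, 0.0, 0.0]
ft_force: [0.7, 0.3, 0.6]
grip_width: 0.0006
grasp_force: 0.0
```

```bash
python3 st.py; python3 - <<'E'
from h import *
import cv2
g=lambda a:(255*(a/255.)**.6).astype('uint8')
a=imaging.get_image('side')[110:250,250:390,::-1]; b=imaging.get_image('wrist')[100:380,180:460,::-1]; cv2.imwrite('pics/l1.png',g(np.hstack([cv2.resize(a,(400,400),interpolation=cv2.INTER_CUBIC),cv2.resize(b,(400,400))])))
S=cam('side'); s,Q=rel(); T=s['position']; print(proj(S,T+Q.apply([[0,0,-.031],[.009,0,-.031],[0,0,0]])), proj(S,[.552,-.003,.166]))
print(proj(cam('wrist'),T+Q.apply([[0,0,-.031],[.009,0,-.031]])))
E
```

```text
17.2 [ 0.5125 -0.0034  0.1976] yaw 0.047 [0.7 0.3 0.6] [ 0.04  -0.047 -0.005] 1.286 0.0006 0.0
eff -0.00024071016923699062
[[339.19638419 167.02898198]
 [334.33756809 167.10389938]
 [338.51083291 179.11054153]] [[317.80045986 190.71864827]]
[[316.62930032 253.66444309]
 [316.63501062 238.50876371]]
```

View pics/l1.png

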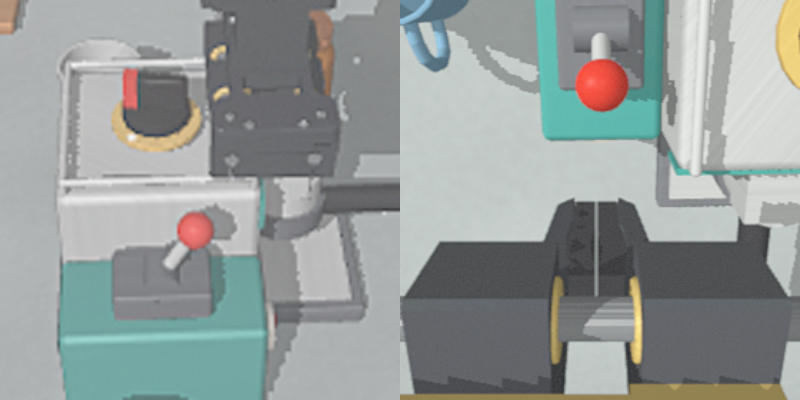

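Side view: the body's lower edge is at about y=171 px (full frame) and the lever ball at (318,190). Wrist view: closed fingertips at (318,240), in line with the ball at (321,160), and the cap's red end is visible in the side view at (295,141). Checking the body clearance before descending.

```bash
python3 - <<'E'
from h import *
S=cam('side'); s,Q=rel(); T=s['position']
for z in (-.064,-.08,-.095): print(z,proj(S,T+Q.apply([[-.0375,-.0935,z],[.0375,-.0935,z]])).round(1).tolist())
print(ray(S,(290,270),.085),ray(cam('wrist'),(321,159.5),.166))
E
```

```text
-0.064 [[366.6, 190.2], [320.8, 191.0]]
-0.08 [[367.5, 183.3], [320.9, 184.0]]
-0.095 [[368.4, 176.5], [321.0, 177.3]]
[0.60175991 0.12789874 0.085     ] [ 0.55213577 -0.00456523  0.166     ]
```

Call:
play_rows --increments '[[[0,0,2],0],[[0,0,2],0],[[0,0,2],0],[[0,0,1],0],[[0,0,0.3],0],[[0,0,0],0]]'

```text
time_s: 17.9
position: [0.5126, -0.0034, 0.1246]
ee_rot: [1.0, 0.023, 0.0, 0.0]
ft_force: [0.4, -0.0, 0.6]
grip_width: 0.0006
grasp_force: 0.0
```

Call:
play_rows --increments '[[[0.6,0,0],0],[[0.6,0,0],0],[[0.4,0,0],0],[[0.3,0,0],0],[[0.3,0,0],0],[[0.3,0,0],0],[[0,0,0],0]]'

```text
time_s: 18.6
position: [0.5377, -0.0022, 0.1242]
ee_rot: [1.0, 0.023, 0.0, 0.0]
ft_force: [-0.5, -0.7, 0.7]
grip_width: 0.0008
grasp_force: 0.6
```

```bash
cat > ball.py <<'E'
from h import *
import cv2
s,Q=rel(); C=cam('wrist'); im=imaging.get_image('wrist'); hsv=cv2.cvtColor(im,cv2.COLOR_RGB2HSV).astype(int); H,S,V=hsv[...,0],hsv[...,1],hsv[...,2]
m=((H<6)|(H>174))&(S>150)&(V>100)
n,l,st,ce=cv2.connectedComponentsWithStats(m.astype('uint8'))
for i in range(1,n):
    if st[i,4]>80: print(ce[i],st[i,4],st[i,:4],ray(C,ce[i],.168).round(4))
im=imaging.get_image('side'); hsv=cv2.cvtColor(im,cv2.COLOR_RGB2HSV).astype(int); H,S,V=hsv[...,0],hsv[...,1],hsv[...,2]
m=((H<6)|(H>174))&(S>150)&(V>100); n,l,st,ce=cv2.connectedComponentsWithStats(m.astype('uint8'))
for i in range(1,n):
    if st[i,4]>30: print('side',ce[i],st[i,4],ray(cam('side'),ce[i],.168).round(4))
E
python3 st.py; python3 ball.py
```

```text
18.6 [ 0.5377 -0.0022  0.1242] yaw 0.047 [-0.5 -0.7  0.7] [-0.102  0.151 -0.01 ] 1.3 0.0008 0.5785316720721312
eff 0.00183991200174205
[623.56990395 156.40661686] 937 [603 140  37  34] [ 0.5994 -0.1363  0.168 ]
[322.43377625 226.74710673] 2333 [296 200  54  54] [ 0.559 -0.004  0.168]
side [295.01515152 140.6969697 ] 66 [ 0.6053 -0.1551  0.168 ]
```

Call:
play_rows --increments '[[[0.3,0,0],0],[[0.3,0,0],0],[[0.3,0,0],0],[[0.3,0,0],0],[[0.3,0,0],0],[[0.3,0,0],0],[[0.3,0,0],0],[[0.3,0,0],0],[[0.3,0,0],0],[[0.2,0,0],0],[[0.2,0,0],0],[[0.2,0,0],0],[[0,0,0],0]]'

```text
time_s: 20.0
position: [0.5704, -0.0006, 0.124]
ee_rot: [1.0, 0.023, 0.0, -0.0]
ft_force: [-0.8, -0.2, 0.5]
grip_width: 0.0009
grasp_force: 0.1
```

```bash
python3 st.py; python3 ball.py
```

```text
20.0 [ 0.5704 -0.0006  0.124 ] yaw 0.047 [-0.8 -0.2  0.5] [0.019 0.024 0.01 ] 1.315 0.0009 0.13385002501308918
eff 0.006956233119126409
[321.41702128 226.68978723] 2350 [295 200  54  54] [ 0.5919 -0.0019  0.168 ]
[614.30806714 241.16838116] 1847 [582 220  58  50] [ 0.591  -0.1447  0.168 ]
```

Call:
play_rows --increments '[[[0.1,0,0],0],[[0.1,0,0],0],[[0.1,0,0],0],[[0.1,0,0],0]]'

```text
time_s: 20.5
position: [0.5741, -0.0004, 0.124]
ee_rot: [1.0, 0.023, -0.0, -0.0]
ft_force: [-1.4, -1.0, -1.9]
grip_width: 0.0004
grasp_force: 0.7
```

```bash
python3 st.py; python3 ball.py
```

```text
20.5 [ 5.741e-01 -4.000e-04  1.240e-01] yaw 0.047 [-1.4 -1.  -1.9] [-0.019  0.268 -0.005] 1.317 0.0004 0.7175157219171524
eff -0.012994302960578352
[321.23056995 225.79835924] 2316 [295 199  54  54] [ 0.5961 -0.0016  0.168 ]
[611.78175092 246.8027127 ] 1622 [579 228  61  46] [ 0.5917 -0.1443  0.168 ]
```

Call:
play_rows --increments '[[[0.1,0,0],0],[[0.1,0,0],0]]'

```text
time_s: 20.8
position: [0.5762, -0.0004, 0.1241]
ee_rot: [1.0, 0.023, -0.0, -0.0]
ft_force: [-1.9, 1.0, -0.9]
grip_width: 0.0008
grasp_force: 0.8
```

Call:
play_rows --increments '[[[0.1,0,0],0]]'

```text
time_s: 20.9
position: [0.5772, -0.0003, 0.1241]
ee_rot: [1.0, 0.023, -0.0, 0.0]
ft_force: [-2.4, -0.3, -1.6]
grip_width: 0.0003
grasp_force: 0.8
```

Call:
play_rows --increments '[[[0.05,0,0],0]]'

```text
time_s: 21.0
position: [0.5777, -0.0003, 0.1241]
ee_rot: [1.0, 0.023, -0.0, -0.0]
ft_force: [-1.9, 0.1, -1.6]
grip_width: 0.0005
grasp_force: 0.8
```

```bash
python3 st.py; python3 ball.py
```

```text
21.0 [ 5.777e-01 -3.000e-04  1.241e-01] yaw 0.047 [-1.9  0.1 -1.6] [ 0.03   0.249 -0.034] 1.319 0.0005 0.7896229717880487
eff -0.008006567659322172
[320.98177778 224.38044444] 2250 [295 198  53  54] [ 0.6004 -0.0013  0.168 ]
[608.72890625 251.39296875] 1280 [577 236  63  37] [ 0.5927 -0.1436  0.168 ]
```

Call:
play_rows --increments '[[[0.05,0,0],0]]'

```text
time_s: 21.2
position: [0.5781, -0.0002, 0.1241]
ee_rot: [1.0, 0.023, -0.0, -0.0]
ft_force: [-2.7, 0.1, -0.9]
grip_width: 0.0003
grasp_force: 1.4
```

Call:
play_rows --increments '[[[0.05,0,0],0]]'

```text
time_s: 21.3
position: [0.5782, -0.0002, 0.124]
ee_rot: [1.0, 0.023, -0.001, -0.0]
ft_force: [-5.9, -0.6, -0.2]
grip_width: 0.0005
grasp_force: 2.6
```

Call:
play_rows --increments '[[[0.05,0,0],0]]'

```text
time_s: 21.4
position: [0.5782, -0.0002, 0.124]
ee_rot: [1.0, 0.023, -0.001, -0.0]
ft_force: [-7.7, -0.4, 1.3]
grip_width: 0.0009
grasp_force: 3.8
```

```bash
python3 st.py; python3 ball.py
```

```text
21.4 [ 5.782e-01 -2.000e-04  1.240e-01] yaw 0.047 [-7.7 -0.4  1.3] [-0.159  1.269  0.009] 1.319 0.0009 3.846892872825265
eff -0.03468817099928856
[320.97455357 224.99107143] 2240 [295 199  53  53] [ 0.6007 -0.0013  0.168 ]
[607.49531915 251.74893617] 1175 [577 237  63  32] [ 0.5932 -0.1429  0.168 ]
```

The lever is at its stop: travel has stalled and force is up to about 8 N. Backing off, then retreating upward.

Call:
play_rows --increments '[[[-0.3,0,0],0],[[-1,0,0],0],[[-2,0,0],0],[[-2,0,0],0],[[0,0,-2],0],[[0,0,-3],0],[[0,0,-3],0],[[0,0,-3],0],[[0,0,-3],0],[[0,0,-2],0],[[0,0,0],0],[[0,0,0],0]]'

```text
time_s: 22.7
position: [0.5259, -0.0026, 0.2835]
ee_rot: [1.0, 0.023, -0.0, -0.0]
ft_force: [-0.3, -0.1, 0.2]
grip_width: 0.0003
grasp_force: 0.0
```

```bash
python3 st.py; python3 ball.py; python3 - <<'E'
from h import *
C=cam('wrist'); print(proj(C,[[.6015,-.002,.1659],[.5834,-.1174,.172]]))
import cv2
im=np.ascontiguousarray(imaging.get_image('wrist')[...,::-1]); q=np.array([.5836,-.1176]); z=.172
hsv=cv2.cvtColor(im,cv2.COLOR_BGR2HSV).astype(int); H,S,V=hsv[...,0],hsv[...,1],hsv[...,2]
rad=np.array([[np.hypot(*(ray(C,(x,y),z)[:2]-q)) for x in range(640)] for y in range(400)])
wh=(V>215)&(S<45)&(rad<.034)&(rad>.026); red=(rad<.034)&((H<8)|(H>172))&(S>150)&(V>60)
for k,m,zz in(('dot',wh,.172),('red',red,.2)):
    if m.sum(): y,x=np.nonzero(m); p=ray(C,(x.mean(),y.mean()),zz)[:2]-q; print(k,m.sum(),np.hypot(*p),np.degrees(np.arctan2(p[1],p[0])))
E
```

```text
22.7 [ 0.5259 -0.0026  0.2835] yaw 0.047 [-0.3 -0.1  0.2] [ 0.041  0.019 -0.006] 1.294 0.0003 0.0
eff -0.0015782863920321688
[318.86633663 104.25412541] 606 [306  91  27  28] [ 0.6005 -0.001   0.168 ]
[461.85224274 110.        ] 379 [447 103  31  16] [ 0.6016 -0.1332  0.168 ]
side [295.01515152 140.6969697 ] 66 [ 0.6053 -0.1551  0.168 ]
side [293.24561404 191.10526316] 114 [0.5998 0.001  0.168 ]
[[320.10638621 102.60936671]
 [443.73777071 129.35112913]]
dot 46 0.029690156379716778 54.48796264248465
red 397 0.018450436256531554 -2.340607199146829
```

```bash
python3 -c "
from station import sign_off; print(sign_off())"
```

```text
the job is handed in; nothing more can be done
None
```

The job is handed in: the cap is screwed down to its stop with two clicks on the torque limiter, and the power lever leans fully to the back at its stop. The squeeze on the cap was 24 N, the push on the lever peaked near 8 N, the mug, jar and milk pot were not touched, and it took about 23 s.

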